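# Put the temperature logger in the blood carrier's open port

## Robot

A 6-joint arm with a two-finger parallel gripper is mounted at the origin on the work surface. World frame = base frame: x ahead of the robot, y to its left, z up, the work surface at z = 0. Lengths are in mm, angles in degrees, forces in N, time in s.
With the tool pointing down it reaches from about 300 to 850 mm from the base axis. Payload 4.2 kg.
Tool frame: the origin (TCP) lies at the very end of the fingers, on their centre line; the grasp point (between the pads) lies env.grip_point_offset behind it (env.grip_point_offset is the distance from the TCP to the grasp point, in mm); z points along the fingers, y is the direction in which the jaws open and shut (so a half turn about z gives the same grasp; the last joint's range is limited). The gripper opens to 91 mm and grips with 3 to 60 N. Pads are 32 mm wide; open, the fingers measure 118 mm over their backs; the gripper's body (76 mm by 178 mm) begins 60 mm behind the grasp point.
Start: joints at [-73.224, 18.312, 89.639, -0, 72.044, -1.146], TCP at [176.945, -547.114, 213.976] pointing down, gripper open.
Joint ranges: [-177.97, 177.97], [-48.28, 115.42], [12.27, 149.76], [-77.06, 257.06], [2.81, 150.46], [-146.56, 146.56]. Speed limits (degrees/s): [147.25, 147.25, 180, 180, 180, 180].

## Interface

Orientations are given as [roll, pitch, yaw] about the fixed x, y, z axes, in that order (R = Rz(yaw) Ry(pitch) Rx(roll)).
In Python, from workcell import env, grab_frame, camera_params gives the robot as it stands. The module is installed in compiled form; this text tells all that it offers.
- The arm moves only by the shell command python3 -m creep 'ROWS' [OPENING] [FORCE]. ROWS is a JSON object of lists of equal length, an entry for each row: "offset": the shift along the tool's x, y, z in m, a list of three; "rotation": the turn, a rotation vector about the tool's x, y, z in degrees, a list of three. A call has 1 to 5 rows; each row shifts and turns the commanded pose from where the row before left it, along the tool's axes as they then stand; what a row does not reach is not made up. A row lasts 1/8 s, in which the tool goes at most 62.5 mm and 10.7 degrees, less where a joint would pass 70% of its speed; a pose out of reach is approached as far as the arm can. A call is refused whole if a number of a shift passes 0.0625 or a number of a turn 10.7, either way. A call with a gripper value outside its range is refused whole. OPENING is the closure, from 0 (fully open) to 1 (shut), set as the call begins (- or left out, the last holds). The fingers move at their own pace and stop on an object; FORCE is the grip in N (left out, the last holds). Time passes only in rows, so rows that do not move let the fingers close. It gives the time, the measured TCP pose, the force and the opening at its end, in the units of the state.
- env.state(): the state, without advancing time (a new reading comes with each control period).
- grab_frame(name): name is "side" or "top"; returns the picture (420x560x3 uint8, red, green, blue); there is no depth.
- camera_params(name): a dict with "mtx" (3x3 intrinsics, pixels), "R" (3x3) and "t" (3): a world point X has camera coordinates R X + t. Camera axes: x right, y down, z forward; pixel columns grow to the right and rows downward; lengths in mm; the calibration is good to about 2 mm. A picture is of the moment at which its call begins. camera_params takes no time and is no camera call.
- env.job_done(): hands the job in, once; it reports no verdict.
The state is a dict: "time_s": time; "qpos": joint angles; "qvel": joint speeds; "effort": joint torques, N m; "ee_pos": TCP position; "ee_rot": TCP orientation; "force": force on the tool from outside, world axes, zero at the start; "torque": the same for the moment, N m; "gripper_width": finger opening in mm.
Only numpy, scipy, OpenCV 4.12 (cv2) and the standard library are available. Lean on these libraries where they do the work, as an engineer would, in place of code of your own. Each camera call takes 0.05 s, during which the arm holds its last target.

## Task

The blood carrier is packed and needs its temperature logger. Take the logger (the rod with the broad flat collar under a straight round head) out of the rack and lower its stem, still held, into the open probe port in the carrier's lid, not the blanked one, until the collar sits flat on the port's rim; then let go. Leave the two other rods standing in the rack.

Things in the scene. Friction and masses are not known exactly. Their poses are not given: they have to be found in the camera images.
- logger_head (a point): Mid-head of the loose temperature logger, 0.12 kg, upright (z up). From below: steel stem 14 mm thick, 80 long; white round collar 56 across, 8 thick; white round head 26 across, 50 high, the grip. The point is on the axis, 25 mm above the collar's top, 33 above its underside, 113 above the stem's tip. At the start its collar rests on the rack's top, its stem 80 mm down a well: lift over 80 mm.
- port_mouth (a point): Centre of the mouth of the open port: upright round hole 35 mm wide, 100 deep, in a grey 61 mm square insert in the lid of the fixed carrier (200 x 260 mm, lid 140 mm above the desk). Level with the insert's top, 8 mm above the lid; z up. A like insert 120 mm away, on either side, is blanked: 6 mm deep, a small bar on its floor. Logger fully home: mid-head 33 mm above this point.
- marker_mid (a point): Bystander: loose marker pen upright in another well of the rack, 21 mm thick, 140 long, no collar; the point is half-way up its axis. The fixed aluminium rack is 240 x 75 mm, its top 100 mm above the desk, with three wells 80 mm apart in a straight row, holding logger, marker and ball-knobbed rod in any order.
- wand_knob (a point): Bystander: loose rod in the remaining well of the rack, with a ball knob 28 mm across on a thin neck above a small collar 34 mm across; the point is the centre of the ball, 135 mm above the desk.

How it is judged:
By the outcome, as a careful person would: the job done as asked, in the order asked, and still so for the second after the job is handed in, with the robot touching nothing.
It also fails if it takes over 38 s, if anything falls off the work surface, if the arm or the gripper's body presses on something with over 40 N, if the wrist force passes 120 N, or if a joint passes its speed limit or range.

## Working session

There is one attempt and no reset: what is moved stays moved. The work goes in short steps, Python scripts to look and compute and a shell command to move; the robot and the scene stay as the last step left them, time stands still between calls to the robot, and variables do not carry over. Pictures are saved under pics/ and viewed, and the job is handed in when it is done.

```bash
mkdir -p pics; python3 - <<'E'
from workcell import env, grab_frame, camera_params
import cv2
print(env.state(), env.grip_point_offset)
for n in ("side","top"):
    cv2.imwrite(f"pics/{n}0.png",grab_frame(n)[:,:,::-1]); print(n,camera_params(n))
E
```

```text
{'time_s': 0.0, 'qpos': array([-7.32233600e+01,  1.83534413e+01,  8.97074217e+01, -4.66752395e-04,
        7.20415199e+01, -1.14334866e+00]), 'qvel': array([ 0.03758231,  0.02774847,  0.05042522, -0.03996898, -0.0485587 ,
        0.052086  ]), 'effort': array([-3.52662988e-03, -4.12466133e+01, -2.31975406e+01,  7.25886365e-02,
        4.58736287e-02, -1.60774316e-04]), 'ee_pos': array([ 176.79956932, -546.61964659,  213.09533454]), 'ee_rot': array([-1.79897629e+02, -1.59926885e-03,  1.79201316e+01]), 'force': array([-0.41592731,  0.17338301,  0.50686842]), 'torque': array([-0.01910732,  0.06533049,  0.00689045]), 'gripper_width': 91.11201930029287} 18.8
side {'mtx': array([[386.70972097,   0.        , 277.99507798],
       [  0.        , 386.70972097, 207.54601573],
       [  0.        ,   0.        ,   1.        ]]), 'R': array([[-0.99876571, -0.04949341,  0.00417849],
       [-0.03723643,  0.69043058, -0.72243966],
       [ 0.03287105, -0.72170355, -0.69142134]]), 't': array([549.02380694, 141.78184951, 881.67242896])}
top {'mtx': array([[528.39246786,   0.        , 275.99860544],
       [  0.        , 528.39246786, 217.47440034],
       [  0.        ,   0.        ,   1.        ]]), 'R': array([[ 0.00507233, -0.99997479,  0.00496809],
       [-0.9905539 , -0.00570522, -0.13700522],
       [ 0.13703011, -0.00422623, -0.99055787]]), 't': array([  -7.80029548,  596.75717613, 1136.88643542])}
```

View pics/side0.png

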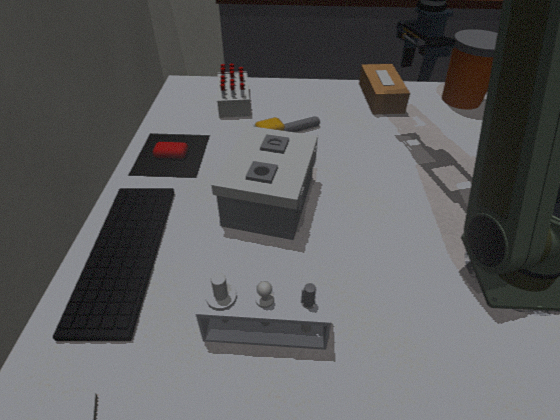

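View pics/top0.png

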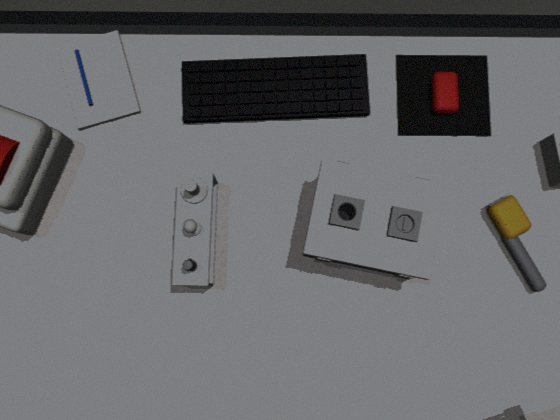

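The side view shows the logger at about (220,290), the ball-knobbed rod at (264,290) and the marker at (309,294). The top view shows the logger at about (193,190), the open port at (347,211) and the blanked port, with its bar, at (404,224). I'll zoom in to measure them.

```bash
python3 - <<'E'
import cv2,numpy as np
s=cv2.imread("pics/side0.png");t=cv2.imread("pics/top0.png")
f=lambda im,x,y,w,h,k:cv2.resize(im[y:y+h,x:x+w],None,fx=k,fy=k,interpolation=cv2.INTER_CUBIC)
a=f(t,165,170,60,60,6);b=f(t,320,180,60,60,6);c=f(s,195,265,60,50,6);d=f(s,235,150,60,50,6)
cv2.imwrite("pics/z.png",cv2.convertScaleAbs(np.vstack([np.hstack([a[:300],b[:300]]),np.hstack([c,d])]),alpha=1.6))
E
```

```text
(no output)
```

View pics/z.png

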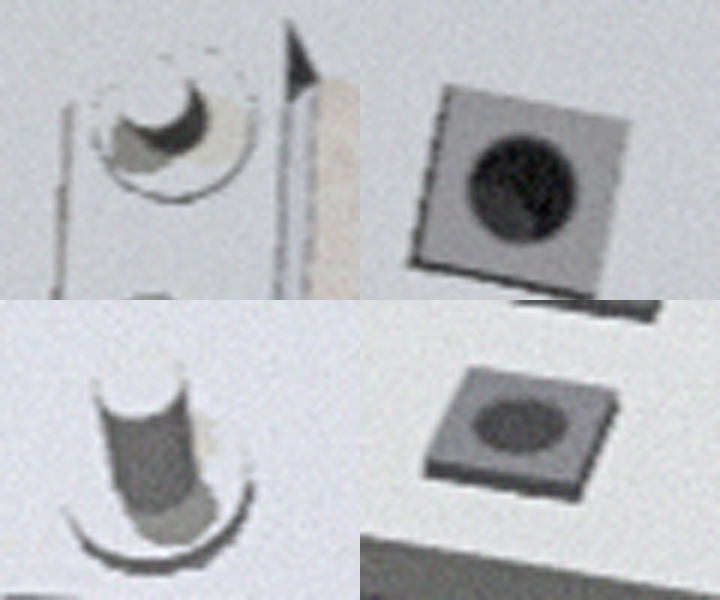

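```bash
cat > h.py <<'E'
import numpy as np
from workcell import camera_params
def ray(n,px):
    c=camera_params(n);d=c["R"].T@np.linalg.solve(c["mtx"],np.array([px[0],px[1],1.]));return -c["R"].T@c["t"],d
def plane(n,px,z):
    o,d=ray(n,px);return o+d*(z-o[2])/d[2]
def tri(p,q):
    o,d=ray("top",p);o2,d2=ray("side",q)
    s=np.linalg.lstsq(np.c_[d,-d2],o2-o,rcond=None)[0];a,b=o+s[0]*d,o2+s[1]*d2;return (a+b)/2,np.linalg.norm(a-b)
def proj(n,X):
    c=camera_params(n);p=c["mtx"]@(c["R"]@X+c["t"]);return p[:2]/p[2]
E
python3 - <<'E'
from h import *;import cv2
np.set_printoptions(precision=1,suppress=True)
def ell(n,box,thr):
    g=cv2.cvtColor(cv2.imread(f"pics/{n}0.png"),6);x,y,w,h=box
    m=(cv2.GaussianBlur(g,(0,0),.7)[y:y+h,x:x+w]<thr).astype(np.uint8)
    cs=cv2.findContours(m,cv2.RETR_EXTERNAL,1)[0];c=max(cs,key=cv2.contourArea)
    e=cv2.fitEllipse(c);return np.array(e[0])+[x,y],e[1]
pt=ell("top",(335,199,25,25),75);ps=ell("side",(248,163,28,17),75)
print(pt,ps,plane("top",pt[0],148),plane("side",ps[0],148),tri(pt[0],ps[0]))
ht=(165+150/6,170+90/6);ct=(165+174/6,170+118/6);hs=(195+142/6,265+82/6)
cs=(195+158/6,265+206/6)
print("head",plane("top",ht,158),plane("side",hs,158),tri(ht,hs));print("collar",plane("top",ct,108),plane("side",cs,108),tri(ct,cs))
t=cv2.imread("pics/top0.png")
# rack corners, crude; other rods
print("knob",plane("top",(191,227),135),"marker top",plane("top",(190,264),150))
E
```

```text
(array([346.7, 211.1]), (17.89618682861328, 18.658700942993164)) (array([261.2, 170.5]), (9.215322494506836, 15.672648429870605)) [ 595.8 -147.5  148. ] [ 596.6 -143.6  148. ] (array([ 596.7, -148.1,  144.4]), np.float64(0.6846198222727968))
head [645.9 170.1 158. ] [644.5 172.9 158. ] (array([645.9, 170.6, 154.9]), np.float64(1.2750441906940424))
collar [645.9 169.5 108. ] [643.4 181.9 108. ] (array([647.7, 171.8,  92.4]), np.float64(2.4084600991126117))
knob [563.2 169.4 135. ] marker top [487. 167. 150.]
```

The logger stands at about (645.5, 170.5) and the open port at about (596, -146.5). The rack row runs along x, so I'll use yaw 0 to open the jaws along y.

```bash
python3 -m creep '{"offset":[[0,0,0],[0,0,0],[0.031,-0.048,0],[0.031,-0.048,0],[0.031,-0.048,0]],"rotation":[[0,0,9],[0,0,9],[0,0,0],[0,0,0],[0,0,0]]}' 0
python3 -m creep '{"offset":[[0.031,-0.048,0],[0.031,-0.048,0],[0.031,-0.048,0],[0.031,-0.048,0],[0.031,-0.048,0]],"rotation":[[0,0,0],[0,0,0],[0,0,0],[0,0,0],[0,0,0]]}'
```

```text
time_s: 0.72
ee_pos: [270.7, -401.6, 213.5]
ee_rot: [-180.0, 0.0, -0.1]
force: [1.1, 0.0, 0.7]
gripper_width: 91.1
time_s: 1.35
ee_pos: [426.1, -161.7, 213.8]
ee_rot: [180.0, 0.0, -0.1]
force: [1.7, -1.0, 0.3]
gripper_width: 91.4
```

```bash
python3 -m creep '{"offset":[[0.031,-0.048,0],[0.031,-0.048,0],[0.031,-0.048,0],[0.031,-0.047,0],[0.031,-0.047,0]],"rotation":[[0,0,0],[0,0,0],[0,0,0],[0,0,0],[0,0,0]]}'
python3 -m creep '{"offset":[[0.032,-0.047,0],[0.032,-0.047,0],[0,0,0]],"rotation":[[0,0,0],[0,0,0],[0,0,0]]}'
python3 - <<'E'
from workcell import *;import cv2
print(env.state()["ee_pos"],env.state()["qpos"])
a=grab_frame("side");b=grab_frame("top")
z=lambda im,x,y:cv2.resize(im[y:y+150,x:x+150],(390,390),interpolation=2)
cv2.imwrite("pics/h1.png",cv2.hconcat([z(a,150,200),z(b,120,110)])[:,:,::-1])
E
```

```text
time_s: 1.98
ee_pos: [581.4, 76.1, 213.5]
ee_rot: [180.0, 0.0, -0.1]
force: [0.8, 0.2, 0.9]
gripper_width: 91.6
time_s: 2.35
ee_pos: [646.0, 171.5, 211.9]
ee_rot: [-180.0, 0.1, 0.1]
force: [-1.0, -0.2, -0.6]
gripper_width: 91.1
[645.97071709 171.52526366 211.9414095 ] [1.38663660e+01 2.69870292e+01 7.62557675e+01 3.75856212e-02
 7.68319293e+01 1.03716687e+02]
```

View pics/h1.png

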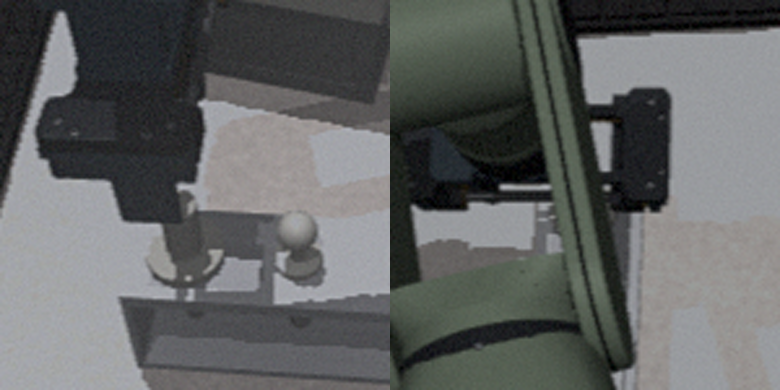

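The side crop shows the near finger over the collar and the ball rod clear of the gripper. The head is partly hidden and is consistent with being between the fingers. Descending.

```bash
python3 -m creep '{"offset":[[0,0,0.03],[0,0.001,0.03],[0,0,0.02],[0,0,0.015],[0,0,0]],"rotation":[[0,0,0],[0,0,0],[0,0,0],[0,0,0],[0,0,0]]}'
python3 - <<'E'
from workcell import *;import cv2
a=grab_frame("side")
cv2.imwrite("pics/h2.png",cv2.resize(a[200:350,130:330],(800,600),interpolation=2)[:,:,::-1])
E
```

```text
time_s: 3.08
ee_pos: [644.0, 166.2, 118.2]
ee_rot: [180.0, 0.1, -0.1]
force: [0.7, 0.7, -0.8]
gripper_width: 91.0
```

View pics/h2.png

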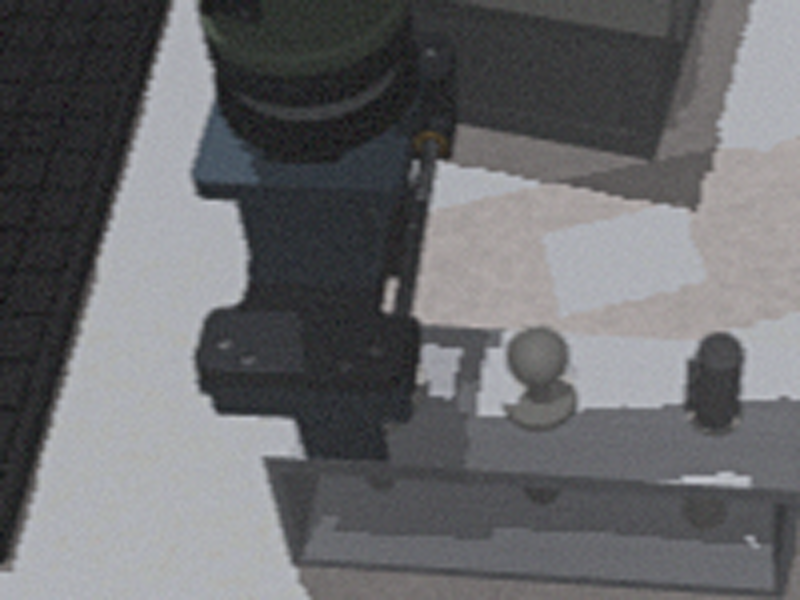

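```bash
python3 -m creep '{"offset":[[0.001,-0.004,0.002],[0,0,0]],"rotation":[[0,0,0],[0,0,0]]}'
python3 -c "
from workcell import env;print(env.state()['ee_pos'])"
```

```text
time_s: 3.38
ee_pos: [646.4, 171.7, 117.6]
ee_rot: [-180.0, -0.1, -0.1]
force: [-0.2, -0.1, 0.6]
gripper_width: 91.0
[646.35456337 171.7047171  117.64390172]
```

```bash
python3 -m creep '{"offset":[[0,0.001,0.001],[0,0,0],[0,0,0],[0,0,0],[0,0,0]],"rotation":[[0,0,0],[0,0,0],[0,0,0],[0,0,0],[0,0,0]]}' 1 20
python3 -m creep '{"offset":[[0,0,0],[0,0,0],[0,0,0]],"rotation":[[0,0,0],[0,0,0],[0,0,0]]}'

```

```text
time_s: 4.0
ee_pos: [645.9, 170.2, 115.9]
ee_rot: [180.0, -0.0, -0.1]
force: [-0.2, -0.2, 0.2]
gripper_width: 44.4
time_s: 4.38
ee_pos: [645.9, 170.3, 115.9]
ee_rot: [180.0, -0.0, -0.1]
force: [-0.4, -0.2, -0.2]
gripper_width: 26.0
```

The grip reads 26.0 mm, which matches the head. Lifting.

```bash
python3 -m creep '{"offset":[[0,0,-0.015],[0,0,-0.02],[0,0,0]],"rotation":[[0,0,0],[0,0,0],[0,0,0]]}'
python3 -m creep '{"offset":[[0,0,-0.02],[0,0,-0.025],[0,0,-0.025],[0,0,0]],"rotation":[[0,0,0],[0,0,0],[0,0,0],[0,0,0]]}'
```

```text
time_s: 4.75
ee_pos: [647.3, 170.6, 153.5]
ee_rot: [-179.9, -0.3, -0.1]
force: [0.2, -0.9, -1.2]
gripper_width: 25.9
time_s: 5.25
ee_pos: [646.8, 170.5, 222.6]
ee_rot: [-180.0, -0.2, -0.1]
force: [0.0, 0.7, -1.3]
gripper_width: 25.6
```

```bash
python3 -m creep '{"offset":[[0,0,-0.035],[0,0,-0.035],[0,0,0],[0,0,0]],"rotation":[[0,0,0],[0,0,0],[0,0,0],[0,0,0]]}'
python3 - <<'E'
from workcell import *;import cv2
from h import *
print(env.state()["ee_pos"])
a=grab_frame("side");cv2.imwrite("pics/s3.png",a[:,:,::-1])
b=grab_frame("top");cv2.imwrite("pics/t3.png",b[:,:,::-1])
z=lambda im,x,y:cv2.resize(im[y:y+200,x:x+140],(390,557),interpolation=2)
cv2.imwrite("pics/h3.png",cv2.hconcat([z(a,150,130),z(b,120,80)])[:,:,::-1])
E
```

```text
time_s: 5.75
ee_pos: [645.1, 170.0, 288.5]
ee_rot: [179.9, 0.2, -0.1]
force: [-0.1, -0.1, -0.8]
gripper_width: 25.7
[645.11456644 170.04519818 288.52996434]
```

View pics/h3.png

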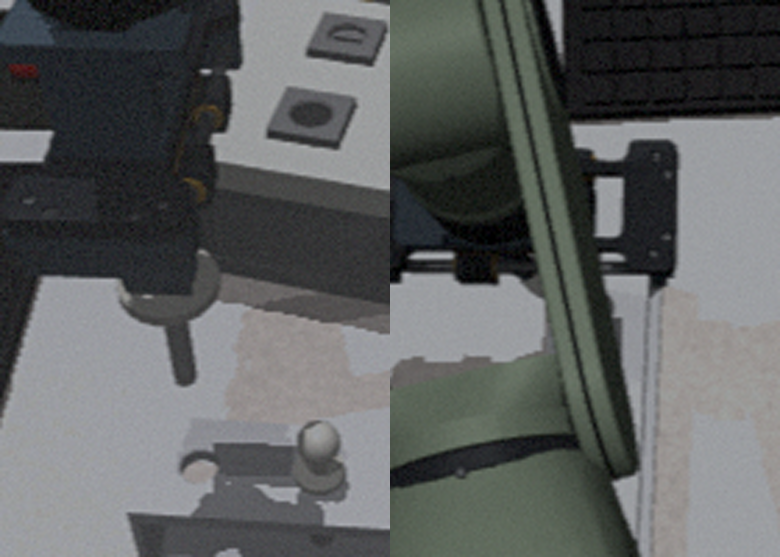

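The logger is held upright and its stem is clear of the empty well. The other rod stands undisturbed. Next I'll move it over the port.

```bash
python3 -m creep '{"offset":[[-0.008,0.03,0],[-0.008,0.05,0],[-0.008,0.05,0],[-0.008,0.05,0],[-0.008,0.05,0]],"rotation":[[0,0,0],[0,0,0],[0,0,0],[0,0,0],[0,0,0]]}'
python3 -m creep '{"offset":[[-0.005,0.05,0],[-0.004,0.036,0],[0,0,0],[0,0,0]],"rotation":[[0,0,0],[0,0,0],[0,0,0],[0,0,0]]}'
python3 - <<'E'
from workcell import *;import cv2
from h import *
p=env.state()["ee_pos"];print(p)
a=grab_frame("side");cv2.imwrite("pics/s4.png",a[:,:,::-1])
b=grab_frame("top");cv2.imwrite("pics/t4.png",b[:,:,::-1])
tip=np.array([p[0],p[1],p[2]-96]);print(proj("side",tip),proj("side",tip+[0,0,80]))
z=lambda im,x,y:cv2.resize(im[y:y+150,x:x+100],(390,585),interpolation=2)
cv2.imwrite("pics/h4.png",cv2.hconcat([z(a,210,90),z(b,300,140)])[:,:,::-1])
E
```

```text
time_s: 6.48
ee_pos: [604.6, -61.2, 289.3]
ee_rot: [-180.0, 0.1, -0.1]
force: [0.4, -0.1, -0.6]
gripper_width: 25.9
time_s: 6.98
ee_pos: [596.2, -145.1, 289.9]
ee_rot: [-179.9, 0.1, -0.1]
force: [0.5, -0.4, -0.8]
gripper_width: 25.9
[ 596.19439959 -145.06228624  289.88896401]
[260.94383878 154.03627879] [259.94713427 123.04177697]
```

View pics/h4.png

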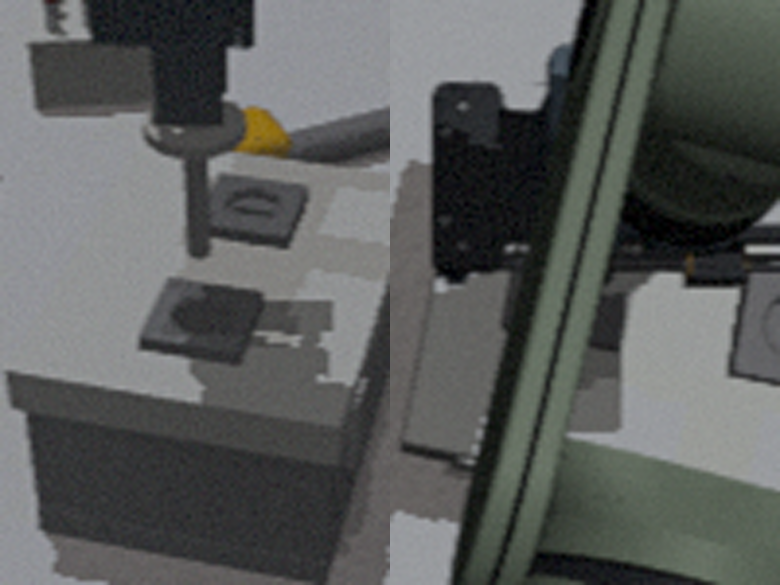

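The stem tip is at about (261,155) in the side view, right where kinematics predict and above the open port. I'll lower it to just above the rim and look again.

```bash
python3 -m creep '{"offset":[[0,0.001,0.015],[0,0,0.015],[0,0,0.008],[0,0,0],[0,0,0]],"rotation":[[0,0,0],[0,0,0],[0,0,0],[0,0,0],[0,0,0]]}'
python3 - <<'E'
from workcell import *;import cv2
from h import *
p=env.state()["ee_pos"];print(p)
a=grab_frame("side")
tip=np.array([p[0],p[1],p[2]-96]);print(proj("side",tip))
cv2.imwrite("pics/h5.png",cv2.resize(a[120:195,210:310],(800,600),interpolation=2)[:,:,::-1])
E
```

```text
time_s: 7.7
ee_pos: [596.8, -146.8, 253.3]
ee_rot: [180.0, -0.0, -0.1]
force: [0.1, 0.2, -0.8]
gripper_width: 25.1
[ 596.75497516 -146.76498327  253.33171834]
[261.1767653 166.468848 ]
```

View pics/h5.png

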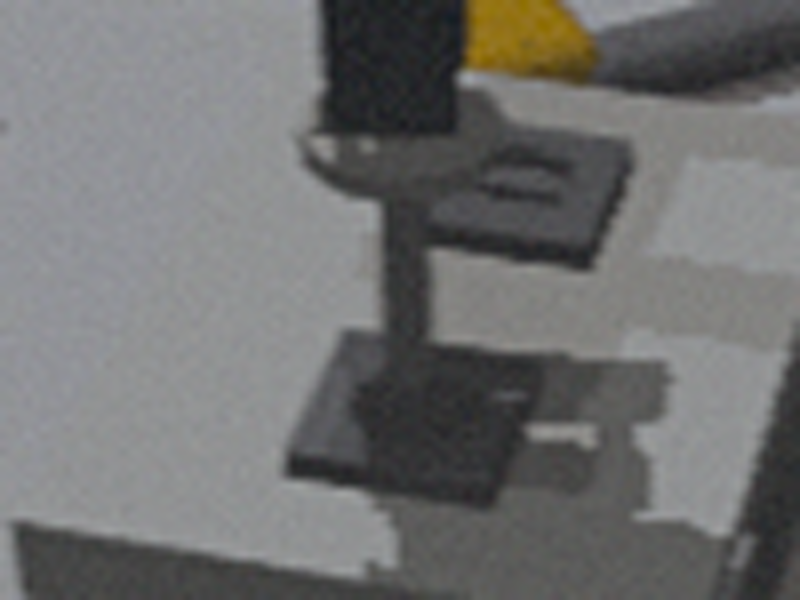

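The stem is lined up over the hole, about 9 mm above the rim. The tip projects to (261,170) at rim level and the hole centre is at (261.2,170.5). Inserting.

```bash
python3 -m creep '{"offset":[[0,0,0.01],[0,0,0.012],[0,0,0.012],[0,0,0.01],[0,0,0]],"rotation":[[0,0,0],[0,0,0],[0,0,0],[0,0,0],[0,0,0]]}'
python3 -m creep '{"offset":[[0,0,0.012],[0,0,0.012],[0,0,0.01],[0,0,0],[0,0,0]],"rotation":[[0,0,0],[0,0,0],[0,0,0],[0,0,0],[0,0,0]]}'
```

```text
time_s: 8.38
ee_pos: [595.9, -146.5, 207.7]
ee_rot: [-180.0, 0.1, -0.1]
force: [0.5, -0.3, -1.4]
gripper_width: 25.4
time_s: 9.0
ee_pos: [596.7, -146.8, 175.2]
ee_rot: [180.0, -0.0, -0.1]
force: [0.5, -0.6, -0.1]
gripper_width: 26.0
```

Collar is about 11 mm above the rim. I'll take the last part in small steps.

```bash
python3 -m creep '{"offset":[[0,0,0.004],[0,0,0.003],[0,0,0.001],[0,0,0]],"rotation":[[0,0,0],[0,0,0],[0,0,0],[0,0,0]]}'
python3 -m creep '{"offset":[[0,0,0.001],[0,0,0.001],[0,0,0]],"rotation":[[0,0,0],[0,0,0],[0,0,0]]}'
```

```text
time_s: 9.5
ee_pos: [596.5, -146.7, 166.9]
ee_rot: [180.0, 0.0, -0.1]
force: [0.6, 0.7, -0.8]
gripper_width: 25.3
time_s: 9.88
ee_pos: [596.4, -146.7, 164.8]
ee_rot: [180.0, 0.0, -0.1]
force: [-0.4, 0.4, -1.9]
gripper_width: 25.5
```

```bash
python3 - <<'E'
from workcell import *;import cv2
a=grab_frame("side")
cv2.imwrite("pics/h6.png",cv2.resize(a[120:195,210:310],(800,600),interpolation=2)[:,:,::-1])
E
```

```text
(no output)
```

View pics/h6.png

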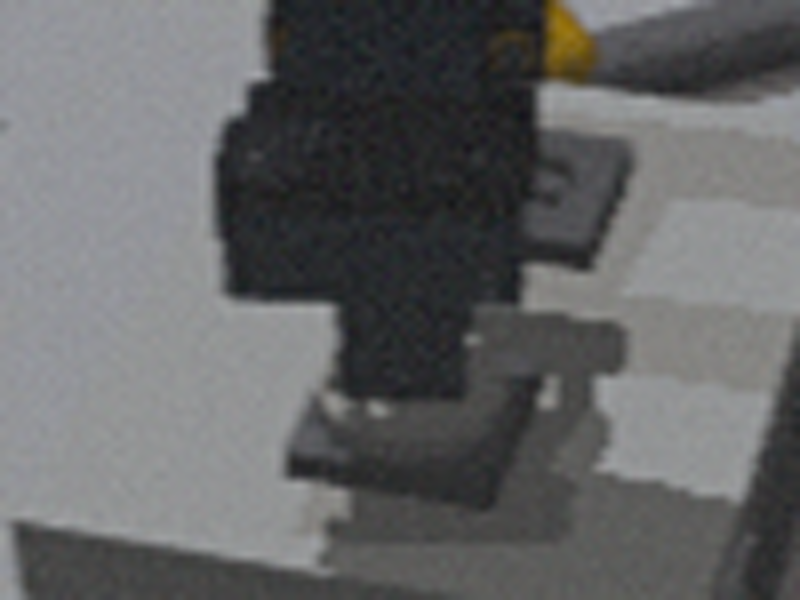

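The collar is practically on the insert. I'll step down until the force shows contact.

```bash
python3 -m creep '{"offset":[[0,0,0.0005],[0,0,0.0005],[0,0,0]],"rotation":[[0,0,0],[0,0,0],[0,0,0]]}'
python3 -m creep '{"offset":[[0,0,0.0005],[0,0,0]],"rotation":[[0,0,0],[0,0,0]]}'
```

```text
time_s: 10.3
ee_pos: [596.5, -146.7, 163.9]
ee_rot: [180.0, 0.0, -0.1]
force: [0.9, 0.7, -1.2]
gripper_width: 25.8
time_s: 10.55
ee_pos: [596.5, -146.7, 163.9]
ee_rot: [180.0, -0.0, -0.1]
force: [-1.7, 0.4, 2.6]
gripper_width: 25.5
```

```bash
python3 -m creep '{"offset":[[0,0,0.0005],[0,0,0]],"rotation":[[0,0,0],[0,0,0]]}'
```

```text
time_s: 10.8
ee_pos: [596.5, -146.7, 163.8]
ee_rot: [180.0, -0.0, -0.1]
force: [-1.6, 0.6, 5.0]
gripper_width: 25.5
```

Vertical force rose to 5 N while z stayed put, so the collar is seated. Releasing and retreating.

```bash
python3 -m creep '{"offset":[[0,0,0],[0,0,0],[0,0,0],[0,0,0],[0,0,0]],"rotation":[[0,0,0],[0,0,0],[0,0,0],[0,0,0],[0,0,0]]}' 0
python3 -m creep '{"offset":[[0,0,0],[0,0,0],[0,0,0],[0,0,-0.01],[0,0,-0.02]],"rotation":[[0,0,0],[0,0,0],[0,0,0],[0,0,0],[0,0,0]]}'
python3 -m creep '{"offset":[[0,0,-0.03],[0,0,-0.03],[0,0,-0.03],[0,0,-0.03],[0,0,0]],"rotation":[[0,0,0],[0,0,0],[0,0,0],[0,0,0],[0,0,0]]}'
```

```text
time_s: 11.42
ee_pos: [596.5, -146.7, 162.8]
ee_rot: [180.0, 0.0, -0.1]
force: [-0.8, -0.3, 0.0]
gripper_width: 72.7
time_s: 12.05
ee_pos: [596.1, -146.6, 193.1]
ee_rot: [-180.0, 0.1, -0.1]
force: [1.3, 0.3, 0.4]
gripper_width: 90.9
time_s: 12.68
ee_pos: [597.6, -147.0, 316.4]
ee_rot: [179.9, -0.4, -0.1]
force: [0.2, 0.9, 0.1]
gripper_width: 91.3
```

```bash
python3 -m creep '{"offset":[[-0.04,0,0],[-0.05,0,0],[-0.05,0,0],[-0.05,0,0],[-0.04,0,0]],"rotation":[[0,0,0],[0,0,0],[0,0,0],[0,0,0],[0,0,0]]}'
python3 -m creep '{"offset":[[0,0,0],[0,0,0]],"rotation":[[0,0,0],[0,0,0]]}'
python3 - <<'E'
from workcell import *;import cv2
a=grab_frame("side");b=grab_frame("top")
cv2.imwrite("pics/s7.png",a[:,:,::-1]);cv2.imwrite("pics/t7.png",b[:,:,::-1])
z=lambda im,x,y:cv2.resize(im[y:y+110,x:x+100],(390,429),interpolation=2)
cv2.imwrite("pics/h7.png",cv2.hconcat([z(a,215,120),z(b,300,140)])[:,:,::-1])
E
```

```text
time_s: 13.3
ee_pos: [364.0, -145.9, 312.0]
ee_rot: [-180.0, 0.1, -0.1]
force: [0.1, 0.1, 0.3]
gripper_width: 91.6
time_s: 13.55
ee_pos: [366.9, -146.4, 312.6]
ee_rot: [-180.0, -0.0, -0.1]
force: [0.9, -0.5, 0.3]
gripper_width: 91.3
```

View pics/h7.png

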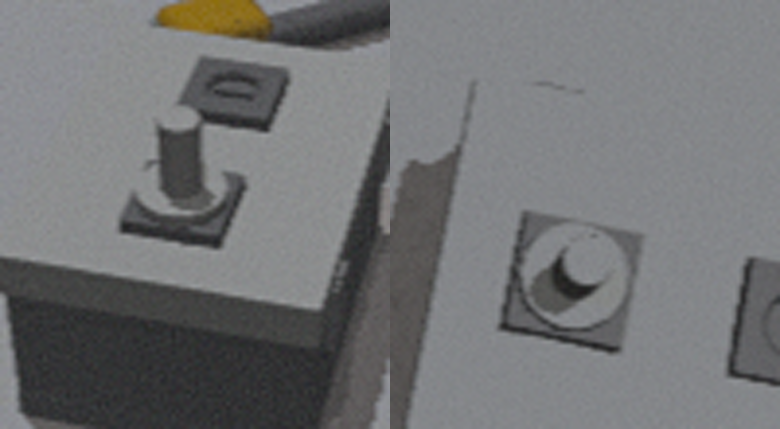

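View pics/s7.png

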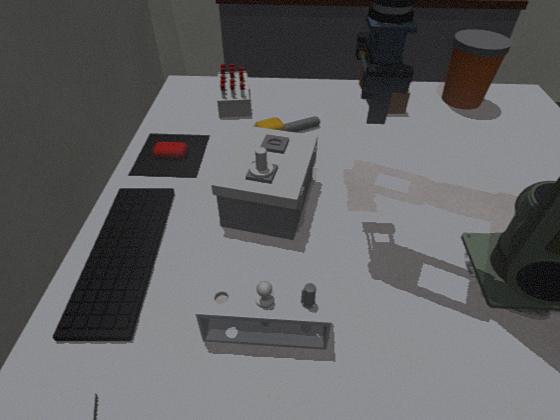

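The logger stands upright with its collar flat and centred on the open port, at about (261,165) in the side view. The knob (264,290) and the marker (309,294) are where they started, and the gripper is well clear. Handing in.

```bash
python3 -c "
from workcell import env;print(env.job_done(), env.state()['time_s'])"
```

```text
the job is handed in; nothing more can be done
the job is handed in; nothing more can be done
```

The logger is in the open probe port with its collar flat on the rim, and I handed the job in; the last clock reading was 13.55 s.

- **Grasp and move:** I gripped the head (it read 26 mm across), lifted it about 170 mm clear of the rack, carried it over the port and lowered it in.
- **Seating:** I stepped down until the vertical force rose to 5 N while the height stopped changing, with the fingertips at z = 163.8 mm. About 164 mm was expected for fully home. Then I let go and backed away.
- **Last pictures:** Both views show the logger upright and its collar flat and centred on the insert. The side view also shows the ball-knobbed rod and the marker still standing in the rack where they began, and the gripper clear of everything.
- **Disagreements:** The two cameras placed the port about 4 mm apart in y. I used a value near the top view, well within the roughly 10 mm of clearance. One position reading just before the grasp was about 4 mm off in y, so I corrected before closing the fingers. No check failed.

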